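# Prop the overhanging serving board with the screw jack, then slide the pan out onto it

## Robot

A 6-joint arm with a two-finger parallel gripper is mounted at the origin on the work surface. World frame = base frame: x ahead of the robot, y to its left, z up, the work surface at z = 0. Lengths are in m, angles in rad, forces in N, time in s.
With the tool pointing down it reaches from about 0.375 to 0.825 m from the base axis. Payload 5.5 kg.
Tool frame: the origin (TCP) lies midway between the tips of the shut fingers; the grasp point (between the pads) lies 19 mm behind it (hold_point_z is the distance from the TCP to the grasp point, in m); z points along the fingers, x is the direction in which the jaws open and shut, and the axes are right-handed (so a half turn about z gives the same grasp; the last joint's range is limited). The gripper opens to 85 mm and grips with 20 to 120 N. Pads are 22 mm wide; open, the fingers measure 114 mm over their backs; the gripper's body (76 mm by 85 mm) begins 54 mm behind the grasp point. The pads swing forward as they close: fully open they stand 13 mm farther back than shut.
Start: joints at [-1.335, 0.314, -0.047, 1.21, 0, 1.571], TCP at [0.14, -0.583, 0.231] pointing down, gripper open.
Joint ranges: [-2.67, 2.67], [-0.69, 1.73], [-1.03, 1.25], [-2.08, 2.16], [-1.42, 1.45], [-3.14, 3.14]. Speed limits (rad/s): [2.39, 2.39, 3.01, 3.14, 3.14, 3.14].

## Interface

Orientations are given as [roll, pitch, yaw] about the fixed x, y, z axes, in that order (R = Rz(yaw) Ry(pitch) Rx(roll)).
In Python, from workcell import * gives the robot as it stands.
- The arm moves only by the tool apply_moves, never from a script. Its argument "motion" is a list of rows, each a list of 5 numbers: the shift along the tool's x, y, z in m, then the turn about the tool's z in rad, then the opening, from 0 (shut) to 1 (fully open). In form: [[dx, dy, dz, twist, jaw], ...]. A call has 1 to 20 rows; each row shifts and turns the commanded pose from where the row before left it, along the tool's axes as they then stand; what a row does not reach is not made up. A row lasts 1/8 s, in which the tool goes at most 62.5 mm and 10.7 degrees, less where a joint would pass 70% of its speed; a pose out of reach is approached as far as the arm can. A call is refused whole if a number of a shift passes 0.0625 or a number of a turn 0.188, either way. A call with a gripper value outside its range is refused whole. The fingers move at their own pace and stop on an object; the grip force is fixed at half the most. Time passes only in rows, so rows that do not move let the fingers close. It gives the time, the measured TCP pose, the force and the opening at its end, in the units of the state.
- observe(): the state, without advancing time (a new reading comes with each control period).
- grab_frame(name): name is "side" or "top"; returns the picture (400x640x3 uint8, red, green, blue); there is no depth.
- camera_params(name): a dict with "vertical_fov" (degrees; the focal length in pixels is half the picture's height over the tangent of half this angle, whatever the lens; pixels are square), "cx", "cy" (the principal point, pixels), "eye" and "orientation" of the camera in the world. Camera axes: x right, y down, z forward; pixel columns grow to the right and rows downward; lengths in m; the calibration is good to about 2 mm. A picture is of the moment at which its call begins. camera_params takes no time and is no camera call.
- hand_in(): hands the job in, once; it reports no verdict.
Trained networks look in the newest picture that a camera, given by its name, has taken for a name from the list of things; names that differ only in an ending like _2 or _b are one class to them, and where a whole thing is asked for, a point or a joint stands for the part that bears it (a point fixed in the world has none). Each returns a list of dicts, best first, with "p" (0 to 1); they miss things now and then, are a little off and sometimes report something else, mostly with a low value. They report only what shows in the picture. A call takes as long as a camera call. They do not tell look-alikes from the thing itself.
- masks_of(camera, target): "pixels" (400x640 bool, what is visible of it) and "at" ([row, column] in pixels, amid what is visible of it).
The state is a dict: "clock": time; "joints": joint angles; "joint_velocities": joint speeds; "joint_efforts": joint torques, N m; "tool_pos": TCP position; "ee_rot": TCP orientation; "contact_force": force on the tool from outside, world axes, zero at the start; "wrist_torque": the same for the moment, N m; "width": finger opening in m.
Only numpy, scipy, OpenCV 4.12 (cv2) and the standard library are available. Lean on these libraries where they do the work, as an engineer would, in place of code of your own. Each camera call takes 0.05 s, during which the arm holds its last target. There are 200 camera calls.

## Task

Turn the crank of the screw jack clockwise until its platform just touches the underside of the serving board's free end, without noticeably lifting the board. Then slide the lidded pan along the board, without lifting it or tipping the board, until it stands over the jack's platform at the free end. Let go of everything and leave the bottle, the bowl and the paddle alone.

Things in the scene. Friction and masses are not known exactly. Their poses are not given: they have to be found in the camera images.
- riser: Fixed stainless riser on the counter, 236 mm (its x) by 230 mm (its y), carrying the serving board on its flat top. Its top lies 100 mm above this origin; it reaches from y = -30 to y = +200 mm of its own frame. Origin on the counter. Low side lips (10 mm above its top) keep the board from shifting along x.
- board: Loose wooden serving board, 220 mm (its x) by 430 mm (its y) by 22 mm thick, 1.35 kg, lying on the riser, axes parallel. Origin on its underside; it reaches from y = -210 (free end, overhanging above the jack) to y = +220 mm, top 22 mm above the origin. Cleats keep it from sliding lengthwise. Unpropped, it tips under the pan. Jacking past contact raises the free end.
- board_tip (a point): Middle of the lower edge of the board's free end (board frame: 0, -210 mm, underside).
- jack: Fixed base of the screw jack with scissor legs, standing under the board's free end. Origin on the counter under the centre of the platform; axes nearly along the riser's. A 56 mm square gearbox stands clear of the board at y = -160 mm, its top at 58 mm.
- platform: The jack's steel platform, 100 by 100 mm, 8 mm thick; origin at the centre of its TOP face. It only rises and sinks: 10 mm per turn of the crank. At the start its top is about 10 to 22 mm below the board's underside.
- crank (a joint): Crank on the gearbox, rad, 0 to 22, vertical axis. Grows when turned clockwise as seen from above, which raises the platform (top at 78 mm above the jack's origin at 0, plus 10 mm per 2 pi). Friction moment about 0.12 N m (about 3 N at the knob); stays where it is left.
- crank_axis (a point): Point on the crank's vertical axis at half the knob's height (97 mm above the jack's origin). The board's free end is about 70 to 90 mm away.
- crank_knob (a point): Centre of the crank's upright black knob: a cylinder 22 mm in diameter and 50 mm tall, from 72 to 122 mm above the jack's origin, going round at 45 mm from the axis. The crank arm below it tops out at 72 mm and the hub at 74 mm. It can be pushed round or pinched from above.
- pan: Closed stainless pan with lid, 176 mm (its x) by 108 mm (its y), 65 mm tall to the lid's top, with a 50 by 16 mm, 14 mm high black grip on the lid; 0.55 to 1.0 kg. Origin at the centre of its underside. Starts on the riser's part of the board, long side across it, almost square to it.
- bottle: Sauce bottle, 64 mm in diameter, 170 mm tall, a bystander. Origin under its foot.
- bowl: White bowl, 110 mm in diameter, 50 mm tall, a bystander. Origin under its foot.
- paddle: Wooden paddle 220 mm long lying flat, a bystander. Origin under its middle.
Things that resemble listed ones, but are neither listed nor needed, are in the scene too. What is shaped like the pan but green or red is not meant.

How it is judged:
On the way:
1. the platform touches the board from below, its free end raised less than 6 mm, while the pan still stands where it was (contact force between platform and board above 0.4 N and z of board_tip in the frame of riser below 0.106 m and distance of pan from where it was at the start of the episode below 0.015 m), for 0.3 s.
At the end, for the whole second after the job is handed in: The pan stands flat and at rest on the board, its centre within 40 mm (horizontally) of the platform's centre; the platform bears against the board (more than 0.4 N); the board's free end is less than 6 mm above and less than 4 mm below its level position (horizontal distance between pan and platform below 0.04 m and contact force between platform and board above 0.4 N and z of board_tip in the frame of riser between 0.096 and 0.106 m and z of pan in the frame of board between 0.018 and 0.027 m and angle between pan's own z axis and vertical below 0.05 rad and linear speed of each of pan, board below 0.01 m/s and contact force between the fingers and pan below 0.1 N); the robot touches nothing.
It fails at once if the board's free end is levered up more than 12 mm (z of board_tip in the frame of riser above 0.112 m).
It fails at once if the board tips down: its free end sinks more than 8 mm (z of board_tip in the frame of riser below 0.092 m).
It fails at once if the pan is lifted more than 12 mm off the board or falls off it (z of pan in the frame of board above 0.034 m or z of pan in the frame of board below 0.01 m).
It fails at once if a bystander is moved more than 25 mm (distance of any of bottle, bowl, paddle from where it was at the start of the episode above 0.025 m).
It also fails if it takes over 61 s, if anything falls off the work surface, if the arm or the gripper's body presses on something with over 40 N, if the wrist force passes 120 N, or if a joint passes its speed limit or range.

## Working session

There is one attempt and no reset: what is moved stays moved. The work goes in short steps, Python scripts to look and compute and a tool call to move; the robot and the scene stay as the last step left them, time stands still between calls to the robot, and variables do not carry over. Pictures are saved under pics/ and viewed, about 8 in all and at most 12, crops included, and the job is handed in when it is done.

Besides the shell and the picture viewer there is one more tool, called after "Emit:" as name(argument=value, ...), one argument or row to a line, values as JSON. apply_moves: Moves the arm, as the interface text tells. Its arguments: {"type":"object","properties":{"motion":{"type":"array"}},"required":["motion"]}

```bash
mkdir -p pics
cat > h.py <<'E'
from workcell import *
import numpy as np, cv2
from scipy.spatial.transform import Rotation as R
def cam(n):
    p=camera_params(n); o=np.array(p["orientation"],float)
    M=o if o.shape==(3,3) else R.from_euler('xyz',o).as_matrix()
    f=200/np.tan(np.radians(p["vertical_fov"])/2)
    return np.array(p["eye"]),M,f,p["cx"],p["cy"]
def ray(n,u,v,z):
    e,M,f,cx,cy=cam(n); d=M@np.array([(u-cx)/f,(v-cy)/f,1]); return e+d*(z-e[2])/d[2]
def proj(n,P):
    e,M,f,cx,cy=cam(n); q=M.T@(np.array(P)-e); return f*q[0]/q[2]+cx,f*q[1]/q[2]+cy
E
python3 - <<'E'
from h import *
for n in("top","side"):
    im=grab_frame(n); cv2.imwrite(f"pics/{n}0.png",im[:,:,::-1]); print(n,camera_params(n))
    for t in("riser","board","jack","platform","crank_knob","pan","bottle","bowl","paddle"):
        for m in masks_of(n,t)[:2]:
            ys,xs=np.where(m["pixels"]); print(t,round(m["p"],2),m["at"],len(xs),(xs.min(),xs.max(),ys.min(),ys.max()), np.round(cv2.minAreaRect(np.c_[xs,ys].astype(np.float32))[0],1),np.round(cv2.minAreaRect(np.c_[xs,ys].astype(np.float32))[1:][0],1),cv2.minAreaRect(np.c_[xs,ys].astype(np.float32))[2])
print(observe())
E
```

```text
top {'vertical_fov': 56.203655550549904, 'cx': 323.4697722727711, 'cy': 200.108172381199, 'eye': array([0.3364964 , 0.11153569, 1.17599499]), 'orientation': array([-2.95868145,  0.01050123, -1.58095598])}
riser 0.53 [236.2, 293.5] 114 (np.int64(258), np.int64(335), np.int64(231), np.int64(237)) [296.5 233.8] [ 4.1 77.1] 88.09085083007812
board 0.94 [194.3, 342.1] 8552 (np.int64(249), np.int64(399), np.int64(153), np.int64(232)) [322.9 192.6] [ 75.1 150.6] 87.87889862060547
jack 0.63 [196.4, 418.2] 693 (np.int64(398), np.int64(437), np.int64(176), np.int64(207)) [420.4 196.2] [25.9 46.3] 64.79888153076172
jack 0.18 [185.5, 430.0] 170 (np.int64(421), np.int64(438), np.int64(175), np.int64(198)) [429.4 186.4] [ 8.  26.4] 29.357755661010742
crank_knob 0.69 [184.8, 431.4] 208 (np.int64(421), np.int64(438), np.int64(175), np.int64(199)) [429.2 186.5] [ 9.4 27.8] 30.963756561279297
pan 0.98 [119.0, 279.5] 2051 (np.int64(243), np.int64(305), np.int64(91), np.int64(148)) [275.4 119.1] [38.5 55.2] 56.82148742675781
pan 0.97 [309.9, 222.1] 2500 (np.int64(185), np.int64(254), np.int64(275), np.i
[... 2356 characters left out ...]
6.7] 26.56505012512207
{'clock': 1.0, 'joints': array([-1.33497090e+00,  3.13484346e-01, -4.71009310e-02,  1.21019502e+00,
        2.74687669e-05,  1.57080133e+00]), 'joint_velocities': array([-0.00019999,  0.00013802, -0.00066738,  0.00132667, -0.001412  ,
        0.0015738 ]), 'joint_efforts': array([-1.67539718e-03, -5.39465368e+01,  3.40059114e+01,  1.44809437e-03,
        1.40921279e-04,  4.21639630e-07]), 'tool_pos': array([ 0.14019582, -0.58338929,  0.23130848]), 'ee_rot': array([-3.14156518e+00, -1.60288601e-05, -1.33497591e+00]), 'contact_force': array([-0.31005812, -0.61666508, -0.23946168]), 'wrist_torque': array([0.00324754, 0.01098686, 0.00845852]), 'width': 0.08520033712789339}
```

Run:
```python
import cv2,numpy as np
t=cv2.imread("pics/top0.png");s=cv2.imread("pics/side0.png")
cv2.imwrite("pics/t0c.png",cv2.resize(t[80:260,190:460],None,fx=2.95,fy=2.95,interpolation=cv2.INTER_CUBIC))
cv2.imwrite("pics/s0c.png",cv2.resize(s[120:300,190:450],None,fx=3,fy=3,interpolation=cv2.INTER_CUBIC))
```

```text
(no output)
```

View pics/t0c.png

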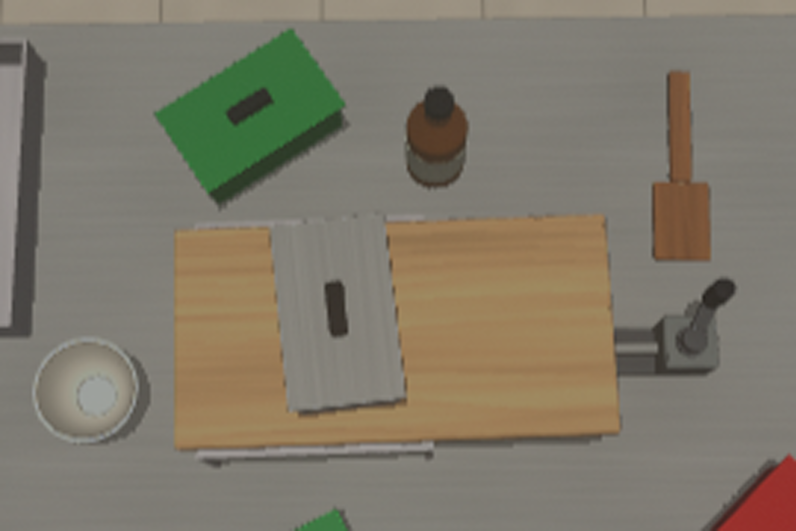

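View pics/s0c.png

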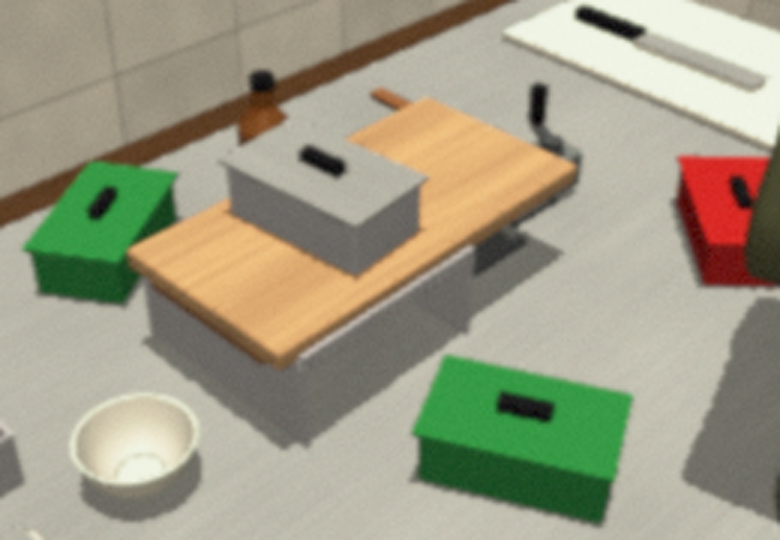

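View pics/top0.png

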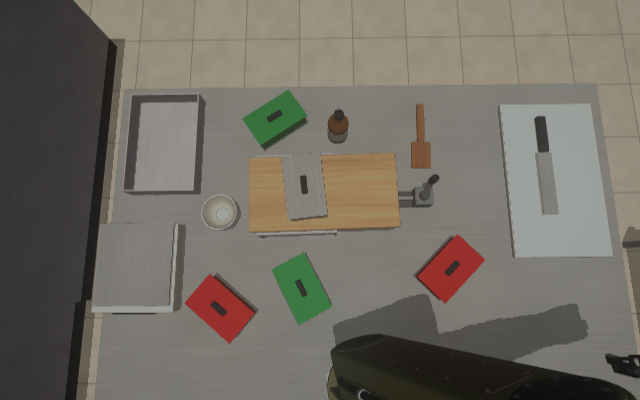

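Seen: the silver pan on the board (crop grip at 336,308), the board's free end to the right (crop 604–620), the gearbox at crop (691,343) and the knob top at crop (722,290). The green and red pans are decoys.

Run:
```python
from h import *
c=lambda x,y:(x/2.95+190-.0,y/2.95+80)
def P(l,x,y,z): print(l,np.round(ray("top",*c(x,y),z),4)[:2])
for q in((175,231),(604,216),(620,432),(175,449)): P("board",*q,.122)
for q in((270,225),(384,214),(405,400),(290,411)): P("panlid",*q,.187)
P("grip",336,308,.201)
P("knobtop",724,289,.122);P("hub",692,340,.074)
for q in((664,318),(716,318),(718,368),(664,372)): P("gear",*q,.058)
for q in((540,88),(538,122)):
    u,v=q[0]/3+190,q[1]/3+120
    print("side knob",ray("side",u,v,.122 if q[1]<100 else .075)[:2])
P("bottle",437,165,0.0); P("paddle blade",682,260,0.01);P("bottle cap",440,100,.17)
```

```text
board [0.6587 0.3365]
board [ 0.6685 -0.0892]
board [ 0.4535 -0.0948]
board [0.442  0.3309]
panlid [0.6435 0.2341]
panlid [0.6527 0.1278]
panlid [0.4775 0.1103]
panlid [0.4686 0.2142]
grip [0.5602 0.1718]
knobtop [ 0.5926 -0.2029]
hub [ 0.5516 -0.1815]
gear [ 0.5782 -0.1583]
gear [ 0.5775 -0.2118]
gear [ 0.5252 -0.2106]
gear [ 0.5217 -0.1552]
side knob [ 0.59142647 -0.19769188]
side knob [ 0.59082039 -0.19915955]
bottle [0.7687 0.0711]
paddle blade [ 0.6528 -0.1929]
bottle cap [0.7722 0.0729]
```

Emit:
apply_moves(
  motion=[
    [-0.0222, -0.0441, 0, 0, 0.45],
    [-0.0222, -0.0441, 0, 0, 0.45],
    [-0.0222, -0.0441, 0, 0, 0.45],
    [-0.0222, -0.0441, 0, 0, 0.45],
    [-0.0222, -0.0441, 0, 0, 0.45],
    [-0.0222, -0.0441, 0, 0, 0.45],
    [-0.0222, -0.0441, 0, 0, 0.45],
    [-0.0222, -0.0441, 0, 0, 0.45],
    [-0.0222, -0.0441, 0, 0, 0.45],
    [-0.0222, -0.0441, 0, 0, 0.45],
    [-0.0222, -0.0441, 0, 0, 0.45],
    [-0.0222, -0.0441, 0, 0, 0.45],
    [0, 0, 0, -0.186, 0.45],
    [0, 0, 0, -0.186, 0.45],
    [0, 0, 0, -0.186, 0.45],
    [0, 0, 0, -0.186, 0.45],
    [0, 0, 0, -0.186, 0.45],
    [0, 0, 0, -0.186, 0.45],
    [0, 0, 0, -0.186, 0.45],
    [0, 0, 0, -0.186, 0.45],
  ],
)

```text
clock: 3.5
tool_pos: [0.5925, -0.2007, 0.2313]
ee_rot: [-3.142, 0.0, 0.159]
contact_force: [-0.4, -0.8, 0.6]
width: 0.0385
```

Emit:
apply_moves(
  motion=[
    [0, 0, 0, -0.186, 0.45],
    [0, 0, 0, -0.186, 0.45],
    [0, 0, 0, -0.186, 0.45],
    [0, 0, 0, -0.186, 0.45],
    [0, 0, 0, -0.186, 0.45],
    [0, 0, 0, -0.186, 0.45],
    [0, 0, 0, -0.186, 0.45],
    [0, 0, 0, -0.186, 0.45],
    [0, 0, 0, -0.186, 0.45],
    [0, 0, 0, -0.186, 0.45],
    [0, 0, 0, -0.186, 0.45],
    [0, 0, 0, -0.186, 0.45],
    [0, 0, 0, -0.186, 0.45],
    [0, 0, 0, -0.186, 0.45],
    [0, 0, 0, -0.186, 0.45],
    [0, 0, 0, -0.186, 0.45],
    [0, 0, 0, -0.186, 0.45],
    [0, 0, 0, -0.186, 0.45],
    [0, 0, 0, -0.186, 0.45],
    [0, 0, 0, -0.186, 0.45],
  ],
)

```text
clock: 6.0
tool_pos: [0.5925, -0.2007, 0.2313]
ee_rot: [-3.142, 0.0, -2.404]
contact_force: [-0.5, 0.1, 0.6]
width: 0.0383
```

Run:
```python
from h import *
o=observe();print(o)
for n in("side","top"):
    im=np.mean([grab_frame(n).astype(float) for _ in range(3)],0);np.save(f"pics/ref_{n}.npy",im);cv2.imwrite(f"pics/{n}1.png",im[:,:,::-1])
a=cv2.imread("pics/side1.png")[120:300,190:450];b=cv2.imread("pics/top1.png")[100:260,280:500]
cv2.imwrite("pics/v1.png",np.vstack([cv2.resize(a,(433,300)),cv2.resize(b,(433,300))]))
```

```text
{'clock': 6.0, 'joints': array([-3.26667326e-01,  3.62364456e-01,  2.09627120e-02,  1.22937280e+00,
       -2.01055052e-06, -2.63499105e+00]), 'joint_velocities': array([-9.18003728e-04, -8.91675684e-04, -1.02915032e-03,  4.08564358e-04,
        1.47836547e-04, -1.47378223e+00]), 'joint_efforts': array([ 4.05207720e-04, -5.70453072e+01,  3.41232669e+01,  1.86178593e-03,
        1.43704360e-04,  1.55554086e+00]), 'tool_pos': array([ 0.59250257, -0.20074379,  0.23129821]), 'ee_rot': array([-3.14157263e+00,  8.81223263e-06, -2.40406526e+00]), 'contact_force': array([-0.4661207 ,  0.09963466,  0.56470698]), 'wrist_torque': array([-0.01669023,  0.01589952, -0.04652212]), 'width': 0.038341252135678}[ WARN:0@2.464] global loadsave.cpp:1063 imwrite_ Unsupported depth image for selected encoder is fallbacked to CV_8U.
```

View pics/v1.png

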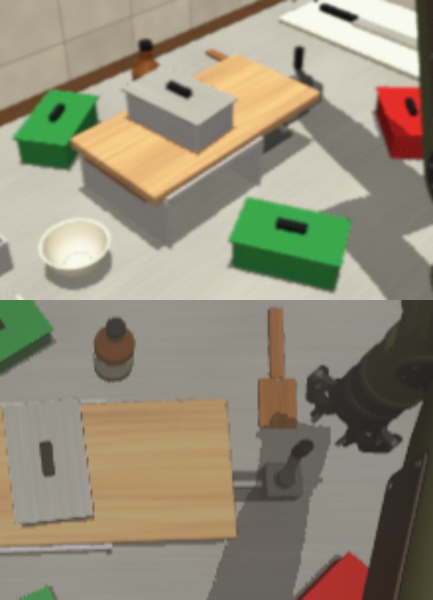

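The side view (upper crop) and top view (lower crop) show the tool over the knob, with the board unshaded. Next I descend around the knob.

Emit:
apply_moves(
  motion=[
    [0, 0, 0.02, -0.185, 0.45],
    [0, 0, 0.028, -0.185, 0.45],
    [0, 0, 0.035, 0, 0.45],
    [0, 0, 0.03, 0, 0.45],
    [0, 0, 0.02, 0, 0.45],
    [0, 0, 0.015, 0, 0.45],
    [0, 0, 0, 0, 0.45],
  ],
)

```text
clock: 7.18
tool_pos: [0.5917, -0.2005, 0.0823]
ee_rot: [3.14, -0.0, -2.041]
contact_force: [-0.3, -0.1, -0.2]
width: 0.0386
```

Run:
```python
from h import *
o=observe();print(o["joints"],o["ee_rot"],o["contact_force"])
for n in("side","top"):
    im=np.mean([grab_frame(n).astype(float) for _ in range(3)],0);np.save(f"pics/ref_{n}.npy",im);cv2.imwrite(f"pics/{n}2.png",im[:,:,::-1].astype(np.uint8))
a=cv2.imread("pics/side2.png")[130:230,300:450];b=cv2.imread("pics/top2.png")[120:260,340:500]
cv2.imwrite("pics/v2.png",np.vstack([cv2.resize(a,(450,300)),cv2.resize(b,(450,300))]))
```

```text
[-3.26647723e-01  4.54084745e-01 -1.95397175e-01  9.23316841e-01
 -4.80557932e-05 -2.99814994e+00] [ 3.13961765e+00 -3.33812547e-04 -2.04088639e+00] [-0.26145042 -0.06951362 -0.23656433]
```

View pics/v2.png

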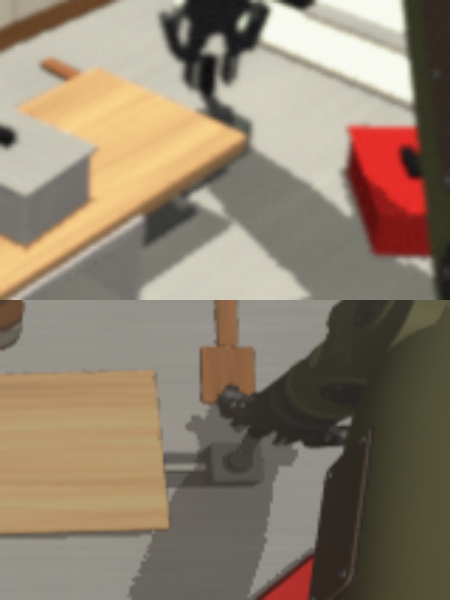

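The fingers straddle the knob, and the board's free corner shows at side crop (245,145). First stroke: 5.9 rad is at most 9.4 mm, so it stays below contact.

Emit:
apply_moves(
  motion=[
    [0.0083, 0.0002, 0, 0.185, 0.45],
    [0.0083, 0.0002, 0, 0.185, 0.45],
    [0.0083, 0.0002, 0, 0.185, 0.45],
    [0.0083, 0.0002, 0, 0.185, 0.45],
    [0.0083, 0.0002, 0, 0.185, 0.45],
    [0.0083, 0.0002, 0, 0.185, 0.45],
    [0.0083, 0.0002, 0, 0.185, 0.45],
    [0.0083, 0.0002, 0, 0.185, 0.45],
  ],
)

```text
clock: 8.48
tool_pos: [0.5389, -0.2261, 0.0844]
ee_rot: [3.14, 0.003, 2.757]
contact_force: [2.9, 1.1, -0.4]
width: 0.0389
```

Emit:
apply_moves(
  motion=[
    [0.0083, 0.0002, 0, 0.185, 0.45],
    [0.0083, 0.0002, 0, 0.185, 0.45],
    [0.0083, 0.0002, 0, 0.185, 0.45],
    [0.0083, 0.0002, 0, 0.185, 0.45],
    [0.0083, 0.0002, 0, 0.185, 0.45],
    [0.0083, 0.0002, 0, 0.185, 0.45],
    [0.0083, 0.0002, 0, 0.185, 0.45],
    [0.0083, 0.0002, 0, 0.185, 0.45],
    [0.0083, 0.0002, 0, 0.185, 0.45],
    [0.0083, 0.0002, 0, 0.185, 0.45],
    [0.0083, 0.0002, 0, 0.185, 0.45],
    [0.0083, 0.0002, 0, 0.185, 0.45],
    [0.0083, 0.0002, 0, 0.185, 0.45],
    [0.0083, 0.0002, 0, 0.185, 0.45],
    [0.0083, 0.0002, 0, 0.185, 0.45],
    [0.0083, 0.0002, 0, 0.185, 0.45],
  ],
)

```text
clock: 10.48
tool_pos: [0.5552, -0.1373, 0.0834]
ee_rot: [-3.14, 0.003, -0.203]
contact_force: [-5.6, 3.3, 3.6]
width: 0.0385
```

Run:
```python
from h import *
o=observe();print(o["joints"],o["tool_pos"],o["ee_rot"],o["contact_force"],o["wrist_torque"])
im=np.mean([grab_frame("side").astype(float) for _ in range(2)],0);cv2.imwrite("pics/side3.png",im[:,:,::-1].astype(np.uint8))
t=grab_frame("top");cv2.imwrite("pics/top3.png",t[:,:,::-1])
a=im[130:230,300:450,::-1].astype(np.uint8);b=t[120:260,340:500,::-1]
cv2.imwrite("pics/v3.png",np.vstack([cv2.resize(a,(450,300)),cv2.resize(b,(450,300))]))
```

```text
[-0.24338647  0.36498956 -0.32881718  0.88047027  0.00156126  1.53033072] [ 0.55521478 -0.1373325   0.08336705] [-3.13989186  0.00341468 -0.20292067] [-5.55330013  3.29397627  3.57564296] [ 0.79033732  1.07185545 -0.09481822]
```

View pics/v3.png

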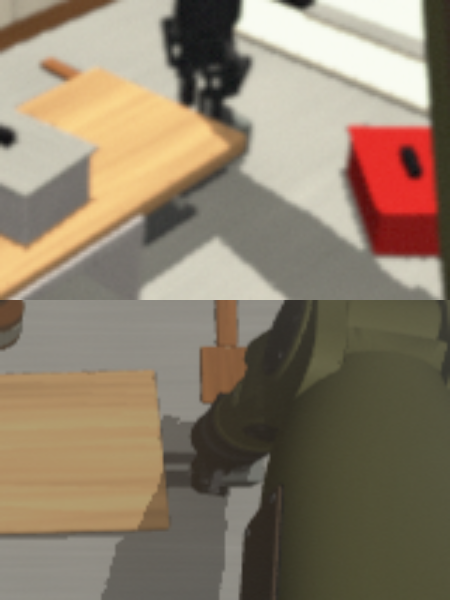

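Emit:
apply_moves(
  motion=[
    [0.0083, 0.0002, 0, 0.185, 0.45],
    [0.0083, 0.0002, 0, 0.185, 0.45],
    [0.0083, 0.0002, 0, 0.185, 0.45],
    [0.0083, 0.0002, 0, 0.185, 0.45],
    [0.0083, 0.0002, 0, 0.185, 0.45],
    [0.0083, 0.0002, 0, 0.185, 0.45],
    [0.0083, 0.0002, 0, 0.185, 0.45],
    [-0.008, 0, 0, 0, 0.45],
    [0, 0, -0.05, 0, 0.45],
    [0, 0, -0.02, -0.185, 0.45],
    [0, 0, 0, -0.185, 0.45],
    [0, 0, 0, -0.185, 0.45],
  ],
)

```text
clock: 12.12
tool_pos: [0.5951, -0.1685, 0.1543]
ee_rot: [-3.141, -0.002, -0.926]
contact_force: [-0.9, 0.4, -0.9]
width: 0.0385
```

```bash
cat > reg.py <<'E'
from h import *
from scipy.optimize import least_squares
def look(tag,k=3,box=(140,195,345,384)):
    im=np.mean([grab_frame("side").astype(float) for _ in range(k)],0); np.save(f"pics/side_{tag}.npy",im); return im
E
python3 - <<'E'
from reg import *
o=observe();print(o["joints"],o["tool_pos"],o["ee_rot"],o["contact_force"])
im=look("s1"); r=np.load("pics/ref_side.npy")
d=np.abs(im-r).mean(2)
e=cv2.imread("pics/side0.png")[:,:,::-1].astype(float); 
for P in((.4535,-.0948,.122),(.6685,-.0892,.122),(.4535,-.0948,.1)): print(proj("side",P))
print("noise", (r-im)[200:215,255:275].std(0).mean())
cols=[np.clip(x,0,255)[130:230,300:450,::-1].astype(np.uint8) for x in (r,im)]
t=grab_frame("top")[120:260,340:500,::-1]
cv2.imwrite("pics/v4.png",np.hstack([np.vstack([cv2.resize(c,(450,300),interpolation=cv2.INTER_CUBIC) for c in cols]),cv2.resize(np.ascontiguousarray(t),(340,600))]))
E
```

```text
[-2.75542525e-01  3.85318159e-01 -1.24198242e-01  1.05972478e+00
 -7.27651522e-04  2.22165483e+00] [ 0.5951235  -0.16851212  0.15425652] [-3.14122933e+00 -1.67808142e-03 -9.26401900e-01] [-0.88142094  0.40021055 -0.88809107]
(np.float64(382.92862309807674), np.float64(174.67860783075471))
(np.float64(333.49129269918274), np.float64(151.93873265571995))
(np.float64(382.249198369804), np.float64(180.41408654170462))
noise 0.8823751123761954
```

View pics/v4.png

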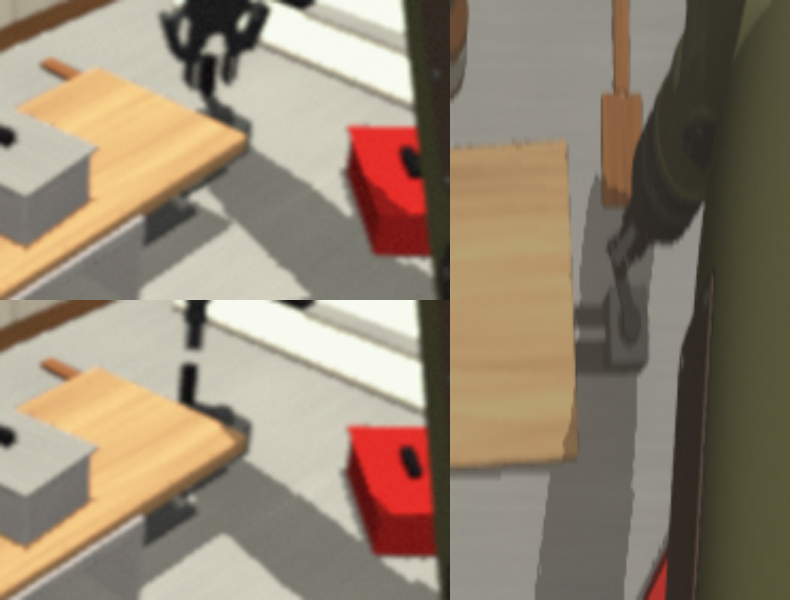

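Crank turned about 5.56 rad (8.9 mm), and the knob is now about 0.32 rad from the axis. I rewind the wrist by a half turn, then descend again.

Emit:
apply_moves(
  motion=[
    [0, 0, 0, -0.185, 0.45],
    [0, 0, 0, -0.185, 0.45],
    [0, 0, 0, -0.185, 0.45],
    [0, 0, 0, -0.185, 0.45],
    [0, 0, 0, -0.185, 0.45],
    [0, 0, 0, -0.185, 0.45],
    [0, 0, 0, -0.185, 0.45],
    [0, 0, 0, -0.185, 0.45],
    [0, 0, 0, -0.185, 0.45],
    [0, 0, 0, -0.185, 0.45],
    [0, 0, 0, -0.185, 0.45],
    [0, 0, 0, -0.185, 0.45],
    [0, 0, 0, -0.185, 0.45],
    [0, 0, 0.01, -0.185, 0.45],
    [0, 0, 0.025, -0.185, 0.45],
    [0, 0, 0.025, 0, 0.45],
    [0, 0, 0.011, 0, 0.45],
  ],
)

```text
clock: 14.45
tool_pos: [0.5939, -0.1683, 0.0808]
ee_rot: [-3.14, -0.001, 1.837]
contact_force: [-0.2, -0.3, 0.9]
width: 0.0385
```

Emit:
apply_moves(
  motion=[
    [-0.0083, -0.0003, 0, 0.185, 0.45],
    [-0.0083, -0.0003, 0, 0.185, 0.45],
    [-0.0083, -0.0003, 0, 0.185, 0.45],
    [-0.0083, -0.0003, 0, 0.185, 0.45],
    [-0.0083, -0.0003, 0, 0.185, 0.45],
    [-0.0083, -0.0003, 0, 0.185, 0.45],
    [-0.0083, -0.0003, 0, 0.185, 0.45],
    [-0.0083, -0.0003, 0, 0.185, 0.45],
    [-0.0083, -0.0003, 0, 0.185, 0.45],
    [-0.0083, -0.0003, 0, 0.185, 0.45],
  ],
)

```text
clock: 15.7
tool_pos: [0.5554, -0.2276, 0.0831]
ee_rot: [-3.141, -0.003, -0.019]
contact_force: [2.9, 1.7, -0.3]
width: 0.0384
```

```bash
cat >> reg.py <<'E'
def rise(im,ref=None,dbg=True):
    """vertical subpixel shift of board long lower-left edge & top edge, columnwise, vs ref"""
    ref=np.load("pics/ref_side.npy") if ref is None else ref
    out={}
    for nm,(c0,c1,za) in {"tip":(352,380,.122),"mid":(335,352,.122)}.items():
        s=[]
        for c in range(c0,c1):
            # near long edge of the top face: find its row by projecting
            ys=np.linspace(-.0948,.1,200); uv=np.array([proj("side",(.4535-(y+.0948)*.027,y,.110)) for y in ys[::4]])
            v=np.interp(c,uv[::-1,0],uv[::-1,1]); rows=np.arange(int(v)-7,int(v)+8)
            a=ref[rows,c].mean(1); b=im[rows,c].mean(1)
            g=np.gradient(a); w=np.ones_like(g)
            A=np.c_[-g,a,np.ones_like(a)]; x=np.linalg.lstsq(A,b,rcond=None)[0]
            s.append(x[0])
        out[nm]=(round(float(np.median(s)),3),round(float(np.std(s)/len(s)**.5),3))
    return out
E
python3 - <<'E'
from reg import *
o=observe();print(o["joints"],o["tool_pos"],o["ee_rot"],o["contact_force"])
im=look("s2");s1=np.load("pics/side_s1.npy")
print(rise(s1),rise(im),rise(im,s1))
E
```

```text
[-0.38971735  0.40859236 -0.26400124  0.89610575  0.00157922  1.19971346] [ 0.55543268 -0.22756491  0.08305641] [-3.14088134e+00 -2.52690765e-03 -1.86337264e-02] [ 2.90099344  1.72956975 -0.31233634]Traceback (most recent call last):
  File "<stdin>", line 4, in <module>
  File "reg.py", line 13, in rise
    ys=np.linspace(-.0948,.1,200); uv=np.array([proj("side",(.4535-(y+.0948)*.027,y,.110)) for y in ys[::4]])
                                                ~~~~^^^^^^^^^^^^^^^^^^^^^^^^^^^^^^^^^^^^^^
  File "h.py", line 12, in proj
    e,M,f,cx,cy=cam(n); q=M.T@(np.array(P)-e); return f*q[0]/q[2]+cx,f*q[1]/q[2]+cy
                ~~~^^^
  File "h.py", line 5, in cam
    p=camera_params(n); o=np.array(p["orientation"],float)
ValueError: time passes only in moves, steps and waits
```

```bash
python3 - <<'E'
s=open('h.py').read()
s=s.replace("def cam(n):","import functools\n@functools.lru_cache(None)\ndef cam(n):");open('h.py','w').write(s)
s=open('reg.py').read()
s=s.replace(".110)","za)").replace("int(v)-7,int(v)+8","int(round(v))-4,int(round(v))+5").replace('"mid":(335,352,.122)','"mid":(335,352,.122),"tip_lo":(352,378,.1)')
open('reg.py','w').write(s)
E
python3 - <<'E'
from reg import *
im=np.load("pics/side_s2.npy");s1=np.load("pics/side_s1.npy")
print(rise(s1),rise(im),rise(im,s1),sep="\n")
r=np.load("pics/ref_side.npy")
for c in(360,372): print([np.round(x[155:195,c].mean(1)).astype(int).tolist() for x in (r,s1,im)])
E
```

```text
{'tip': (0.031, 0.055), 'mid': (-0.011, 0.014), 'tip_lo': (0.055, 0.04)}
{'tip': (-0.025, 0.01), 'mid': (-0.019, 0.018), 'tip_lo': (0.0, 0.132)}
{'tip': (-0.042, 0.095), 'mid': (0.003, 0.018), 'tip_lo': (-0.324, 0.137)}
[[154, 157, 179, 192, 196, 197, 198, 200, 199, 196, 196, 194, 190, 190, 189, 183, 183, 184, 186, 190, 193, 196, 199, 200, 200, 197, 193, 187, 184, 186, 185, 186, 182, 171, 144, 115, 101, 93, 83, 74], [98, 85, 83, 77, 68, 66, 66, 62, 68, 109, 169, 189, 191, 189, 187, 183, 181, 183, 185, 189, 191, 194, 196, 199, 198, 196, 191, 187, 185, 183, 184, 184, 183, 170, 143, 113, 102, 92, 83, 72], [194, 196, 196, 198, 198, 196, 199, 198, 199, 196, 196, 194, 191, 191, 188, 185, 183, 183, 186, 190, 192, 196, 198, 200, 198, 197, 192, 187, 184, 184, 185, 186, 182, 171, 143, 115, 100, 93, 83, 70]]
[[134, 146, 156, 163, 165, 172, 171, 148, 114, 79, 64, 60, 57, 54, 75, 132, 182, 196, 194, 189, 184, 183, 186, 188, 186, 178, 158, 125, 102, 92, 88, 74, 62, 67, 89, 108, 112, 116, 116, 117], [196, 195, 195, 196, 196, 198, 199, 199, 195, 170, 113, 70, 57, 52, 73, 128, 176, 189, 191, 186, 184, 184, 185, 186, 186, 178, 156, 124, 102, 94, 87, 71, 62, 66, 90, 106, 113, 115, 115, 115], [198, 198, 198, 198, 199, 198, 200, 199, 196, 173, 120, 90, 81, 64, 73, 131, 183, 195, 194, 189, 184, 184, 185, 187, 186, 179, 158, 124, 104, 94, 89, 79, 76, 88, 134, 176, 190, 194, 193, 196]]
```

Board shift is about −0.02 px, with a sensitivity of 0.26 px/mm, so there is no contact yet at about 11.5 mm of travel. Continuing.

Emit:
apply_moves(
  motion=[
    [-0.0083, -0.0003, 0, 0.185, 0.45],
    [-0.0083, -0.0003, 0, 0.185, 0.45],
    [-0.0083, -0.0003, 0, 0.185, 0.45],
    [-0.0083, -0.0003, 0, 0.185, 0.45],
    [-0.0083, -0.0003, 0, 0.185, 0.45],
    [-0.0083, -0.0003, 0, 0.185, 0.45],
    [-0.0083, -0.0003, 0, 0.185, 0.45],
    [-0.0083, -0.0003, 0, 0.185, 0.45],
    [-0.0083, -0.0003, 0, 0.185, 0.45],
    [0, 0, 0, 0, 0.45],
  ],
)

```text
clock: 17.1
tool_pos: [0.5079, -0.1806, 0.0827]
ee_rot: [-3.141, -0.001, -1.672]
contact_force: [0.4, -0.8, -0.7]
width: 0.0389
```

Run:
```python
from reg import *
o=observe();print(o["joints"],o["tool_pos"],o["ee_rot"],o["contact_force"])
print(rise(look("s3")))
```

```text
[-3.41452381e-01  3.07033219e-01 -4.14332357e-01  8.48717826e-01
 -3.45308496e-04  2.90138712e+00] [ 0.50790094 -0.18061495  0.08273764] [-3.14098235e+00 -5.05000570e-04 -1.67204346e+00] [ 0.44679561 -0.76956542 -0.7314236 ]
{'tip': (-0.007, 0.008), 'mid': (0.001, 0.019), 'tip_lo': (0.039, 0.044)}
```

Emit:
apply_moves(
  motion=[
    [0.008, 0, 0, 0, 0.45],
    [0, 0, 0, -0.185, 0.45],
    [0, 0, 0, -0.185, 0.45],
    [0, 0, 0, -0.185, 0.45],
    [0, 0, 0, -0.185, 0.45],
    [0, 0, 0, -0.185, 0.45],
    [0, 0, 0, -0.185, 0.45],
    [0, 0, 0, -0.185, 0.45],
    [0, 0, 0, -0.185, 0.45],
    [0, 0, 0, -0.185, 0.45],
    [0, 0, 0, -0.185, 0.45],
    [0, 0, 0, -0.185, 0.45],
    [0, 0, 0, -0.185, 0.45],
    [0, 0, 0, -0.185, 0.45],
    [0, 0, 0, -0.185, 0.45],
    [0, 0, 0, -0.185, 0.45],
    [0, 0, 0, -0.185, 0.45],
    [0, 0, 0, -0.185, 0.45],
    [0, 0, 0, -0.185, 0.45],
  ],
)

```text
clock: 19.62
tool_pos: [0.5064, -0.1893, 0.0822]
ee_rot: [-3.141, 0.0, 1.66]
contact_force: [-0.8, -0.5, 0.5]
width: 0.0381
```

Emit:
apply_moves(
  motion=[
    [0.0083, 0.0004, 0, 0.185, 0.45],
    [0.0083, 0.0004, 0, 0.185, 0.45],
    [0.0083, 0.0004, 0, 0.185, 0.45],
    [0.0083, 0.0004, 0, 0.185, 0.45],
    [0.0083, 0.0004, 0, 0.185, 0.45],
    [0.0083, 0.0004, 0, 0.185, 0.45],
    [0.0083, 0.0004, 0, 0.185, 0.45],
    [0.0083, 0.0004, 0, 0.185, 0.45],
    [0.0083, 0.0004, 0, 0.185, 0.45],
    [0.0083, 0.0004, 0, 0.185, 0.45],
  ],
)

```text
clock: 20.88
tool_pos: [0.5554, -0.1376, 0.0812]
ee_rot: [-3.14, 0.006, -0.202]
contact_force: [-5.7, 4.8, 1.4]
width: 0.0384
```

Run:
```python
from reg import *
o=observe();print(o["joints"],o["tool_pos"],o["ee_rot"],o["contact_force"])
im=look("s4");print(rise(im))
t=grab_frame("top")[120:260,340:500,::-1]
cv2.imwrite("pics/v5.png",np.hstack([cv2.resize(np.ascontiguousarray(im[130:230,300:450,::-1].astype(np.uint8)),(450,300),interpolation=cv2.INTER_CUBIC),cv2.resize(np.ascontiguousarray(t),(340,300))]))
```

```text
[-0.24380166  0.36922509 -0.32803509  0.87922162  0.0015991   1.52876419] [ 0.55541822 -0.1376149   0.08124238] [-3.13975606  0.00561326 -0.20176891] [-5.73182528  4.8314055   1.36702217]
{'tip': (0.047, 0.052), 'mid': (-0.009, 0.019), 'tip_lo': (0.11, 0.054)}
```

View pics/v5.png

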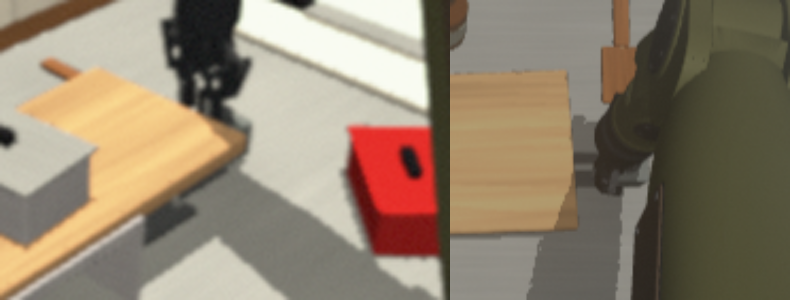

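Not yet risen, at about 16.7 mm. Continuing.

Emit:
apply_moves(
  motion=[
    [0.0083, 0.0004, 0, 0.185, 0.45],
    [0.0083, 0.0004, 0, 0.185, 0.45],
    [0.0083, 0.0004, 0, 0.185, 0.45],
    [0.0083, 0.0004, 0, 0.185, 0.45],
    [0.0083, 0.0004, 0, 0.185, 0.45],
    [0.0083, 0.0004, 0, 0.185, 0.45],
    [0.0083, 0.0004, 0, 0.185, 0.45],
    [0.0083, 0.0004, 0, 0.185, 0.45],
  ],
)

```text
clock: 22.08
tool_pos: [0.5977, -0.1851, 0.0825]
ee_rot: [-3.139, 0.003, -1.681]
contact_force: [3.9, 5.0, -1.7]
width: 0.0383
```

Run:
```python
from reg import *
o=observe();print(o["joints"],o["tool_pos"],o["ee_rot"],o["contact_force"])
im=look("s5");print(rise(im))
```

```text
[-0.30199372  0.45227504 -0.19771144  0.91865211  0.0031285   2.94948485] [ 0.59772465 -0.18512015  0.08247067] [-3.13887729e+00  2.65896634e-03 -1.68067525e+00] [ 3.9118511   4.98007083 -1.67659906]
{'tip': (0.018, 0.017), 'mid': (0.005, 0.018), 'tip_lo': (0.052, 0.059)}
```

Emit:
apply_moves(
  motion=[
    [-0.008, 0, 0, 0, 0.45],
    [0, 0, 0, -0.185, 0.45],
    [0, 0, 0, -0.185, 0.45],
    [0, 0, 0, -0.185, 0.45],
    [0, 0, 0, -0.185, 0.45],
    [0, 0, 0, -0.185, 0.45],
    [0, 0, 0, -0.185, 0.45],
    [0, 0, 0, -0.185, 0.45],
    [0, 0, 0, -0.185, 0.45],
    [0, 0, 0, -0.185, 0.45],
    [0, 0, 0, -0.185, 0.45],
    [0, 0, 0, -0.185, 0.45],
    [0, 0, 0, -0.185, 0.45],
    [0, 0, 0, -0.185, 0.45],
    [0, 0, 0, -0.185, 0.45],
    [0, 0, 0, -0.185, 0.45],
    [0, 0, 0, -0.185, 0.45],
    [0, 0, 0, -0.185, 0.45],
    [0, 0, 0, -0.185, 0.45],
  ],
)

```text
clock: 24.6
tool_pos: [0.5965, -0.1776, 0.0823]
ee_rot: [-3.141, 0.001, 1.662]
contact_force: [0.9, 0.1, 0.2]
width: 0.0381
```

Emit:
apply_moves(
  motion=[
    [-0.0083, -0.0003, 0, 0.185, 0.45],
    [-0.0083, -0.0003, 0, 0.185, 0.45],
    [-0.0083, -0.0003, 0, 0.185, 0.45],
    [-0.0083, -0.0003, 0, 0.185, 0.45],
    [-0.0083, -0.0003, 0, 0.185, 0.45],
    [-0.0083, -0.0003, 0, 0.185, 0.45],
    [-0.0083, -0.0003, 0, 0.185, 0.45],
    [-0.0083, -0.0003, 0, 0.185, 0.45],
    [-0.0083, -0.0003, 0, 0.185, 0.45],
  ],
)

```text
clock: 25.72
tool_pos: [0.5549, -0.2281, 0.0825]
ee_rot: [-3.141, -0.001, -0.015]
contact_force: [2.0, 1.4, -0.3]
width: 0.0384
```

Run:
```python
from reg import *
o=observe();print(o["joints"],o["tool_pos"],o["ee_rot"],o["contact_force"])
im=look("s6");print(rise(im))
```

```text
[-3.90642555e-01  4.09416204e-01 -2.64122128e-01  8.96293079e-01
  1.16453057e-03  1.19505331e+00] [ 0.55486057 -0.22807831  0.08251425] [-3.14086346e+00 -1.32493872e-03 -1.48994626e-02] [ 1.99076018  1.36399222 -0.30418658]
{'tip': (-0.077, 0.018), 'mid': (-0.037, 0.016), 'tip_lo': (-0.023, 0.15)}
```

Emit:
apply_moves(
  motion=[
    [-0.0083, -0.0003, 0, 0.185, 0.45],
    [-0.0083, -0.0003, 0, 0.185, 0.45],
    [-0.0083, -0.0003, 0, 0.185, 0.45],
    [-0.0083, -0.0003, 0, 0.185, 0.45],
  ],
)

```text
clock: 26.38
tool_pos: [0.5249, -0.2188, 0.0828]
ee_rot: [-3.141, -0.002, -0.753]
contact_force: [3.1, 0.2, -0.6]
width: 0.0384
```

Run:
```python
from reg import *
o=observe();print(o["joints"],o["tool_pos"],o["ee_rot"],o["contact_force"])
print(rise(np.load("pics/side_s6.npy"),np.load("pics/side_s2.npy")))
im=look("s7");print(rise(im),rise(im,np.load("pics/side_s2.npy")))
```

```text
[-3.94796708e-01  3.55284627e-01 -3.44577820e-01  8.68395176e-01
 -1.82427005e-04  1.92900457e+00] [ 0.52487637 -0.21876733  0.0828069 ] [-3.14087344e+00 -2.44152225e-03 -7.53006065e-01] [ 3.12770462  0.22659417 -0.59468302]
{'tip': (-0.085, 0.016), 'mid': (-0.027, 0.013), 'tip_lo': (-0.021, 0.042)}
{'tip': (-0.442, 0.026), 'mid': (-0.243, 0.041), 'tip_lo': (-0.2, 0.168)} {'tip': (-0.435, 0.019), 'mid': (-0.228, 0.038), 'tip_lo': (-0.041, 0.072)}
```

The free end has risen 0.435 px, roughly 1.5 mm, so the platform is bearing. I leave the knob, rise, and go behind the pan with open jaws so I can push its far side squarely.

Emit:
apply_moves(
  motion=[
    [0.008, 0, 0, 0, 0.45],
    [0, 0, -0.045, 0, 0.45],
    [0, 0, -0.045, 0, 0.45],
    [0, 0, -0.045, -0.173, 0.6],
    [0, 0, -0.045, -0.173, 1],
    [0, 0, 0, -0.173, 1],
    [0, 0, 0, -0.173, 1],
    [0, 0, 0, -0.173, 1],
    [0.0076, -0.048, 0, 0, 1],
    [0.0076, -0.048, 0, 0, 1],
    [0.0076, -0.048, 0, 0, 1],
    [0.0076, -0.048, 0, 0, 1],
    [0.0076, -0.048, 0, 0, 1],
    [0.0076, -0.048, 0, 0, 1],
    [0.0076, -0.048, 0, 0, 1],
    [0.0076, -0.048, 0, 0, 1],
    [0.0076, -0.048, 0, 0, 1],
    [0.0076, -0.048, 0, 0, 1],
    [0, 0, 0, 0, 1],
  ],
)

```text
clock: 28.9
tool_pos: [0.551, 0.2645, 0.2615]
ee_rot: [-3.141, 0.001, 0.12]
contact_force: [0.0, 0.0, -0.4]
width: 0.0858
```

Run:
```python
from reg import *
o=observe();print(o["tool_pos"],o["ee_rot"])
im=look("s8");print(rise(im),rise(im,np.load("pics/side_s1.npy")))
cv2.imwrite("pics/v6.png",cv2.resize(np.ascontiguousarray(im[90:290,190:450,::-1].astype(np.uint8)),None,fx=2.5,fy=2.5,interpolation=cv2.INTER_CUBIC))
```

```text
[0.55098733 0.26452449 0.26145379] [-3.14146890e+00  7.46087136e-04  1.19999102e-01]
{'tip': (-0.454, 0.026), 'mid': (-0.234, 0.277), 'tip_lo': (-0.08, 0.174)} {'tip': (-0.497, 0.114), 'mid': (-0.211, 0.348), 'tip_lo': (-0.713, 0.177)}
```

View pics/v6.png

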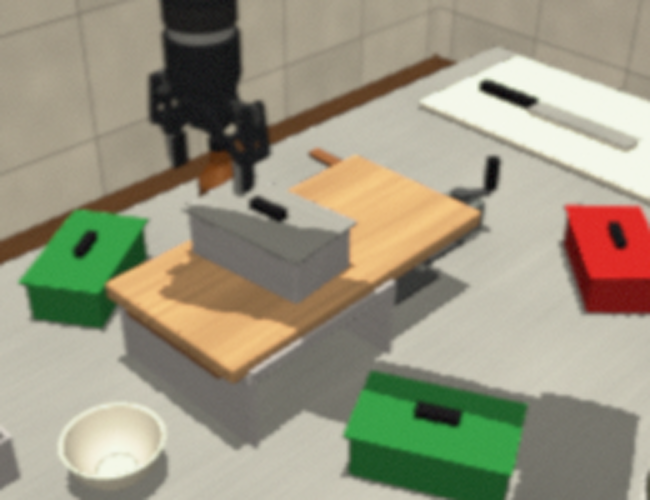

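Board still raised the same, pan unmoved (grip at about 268,208), fingers behind it. Descend and push most of the way.

Emit:
apply_moves(
  motion=[
    [0, 0, 0.045, 0, 1],
    [0, 0, 0.045, 0, 1],
    [0, 0, 0.0365, 0, 1],
    [0, 0, 0, 0, 1],
    [-0.0017, 0.01, 0, 0, 1],
    [-0.0017, 0.01, 0, 0, 1],
    [-0.0017, 0.01, 0, 0, 1],
    [-0.0017, 0.01, 0, 0, 1],
    [-0.0017, 0.01, 0, 0, 1],
    [-0.0017, 0.01, 0, 0, 1],
  ],
)

```text
clock: 30.3
tool_pos: [0.549, 0.2022, 0.138]
ee_rot: [-3.137, -0.004, 0.114]
contact_force: [1.2, 6.1, 4.4]
width: 0.0854
```

Emit:
apply_moves(
  motion=[
    [-0.0017, 0.01, 0, 0, 1],
    [-0.0017, 0.01, 0, 0, 1],
    [-0.0017, 0.01, 0, 0, 1],
    [-0.0017, 0.01, 0, 0, 1],
    [-0.0017, 0.01, 0, 0, 1],
    [-0.0017, 0.01, 0, 0, 1],
    [-0.0017, 0.01, 0, 0, 1],
    [-0.0017, 0.01, 0, 0, 1],
    [-0.0017, 0.01, 0, 0, 1],
  ],
)

```text
clock: 31.42
tool_pos: [0.5443, 0.1112, 0.1382]
ee_rot: [-3.137, -0.005, 0.114]
contact_force: [0.8, 7.9, 4.5]
width: 0.0853
```

Run:
```python
from reg import *
o=observe();print(o["tool_pos"],o["ee_rot"],o["contact_force"])
im=look("s9");print(rise(im))
t=grab_frame("top");cv2.imwrite("pics/top9.png",t[:,:,::-1])
cv2.imwrite("pics/v7.png",np.hstack([cv2.resize(np.ascontiguousarray(t[80:260,190:460,::-1]),(540,360)),cv2.resize(np.ascontiguousarray(im[130:280,230:400,::-1].astype(np.uint8)),(255,225))[:,:].repeat(1,0) if 0 else np.zeros((360,1,3),np.uint8)]))
```

```text
[0.54425725 0.11118869 0.138244  ] [-3.13721977 -0.00518575  0.11433092] [0.82682585 7.92720883 4.54182964]
{'tip': (-0.493, 0.063), 'mid': (-0.012, 0.27), 'tip_lo': (-0.032, 0.181)}
```

View pics/v7.png

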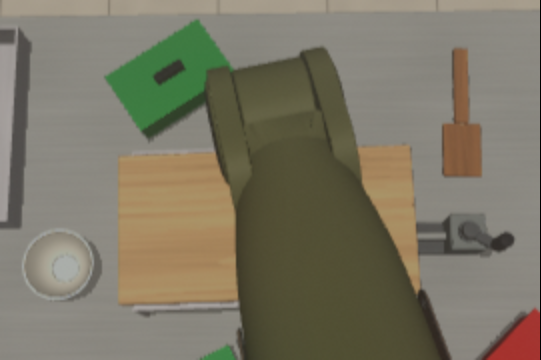

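Pushing steadily at 8 N with the board still at the same height; the arm hides the pan from above. Push on to the target, withdraw, and look.

Emit:
apply_moves(
  motion=[
    [-0.0017, 0.01, 0, 0, 1],
    [-0.0017, 0.01, 0, 0, 1],
    [-0.0017, 0.01, 0, 0, 1],
    [-0.0017, 0.01, 0, 0, 1],
    [-0.0017, 0.01, 0, 0, 1],
    [-0.0012, 0.008, 0, 0, 1],
    [-0.0007, 0.004, 0, 0, 1],
    [0, -0.01, 0, 0, 1],
    [0, -0.02, 0, 0, 1],
    [0, -0.02, -0.05, 0, 1],
    [0, -0.02, -0.05, 0, 1],
    [0, -0.05, 0, 0, 1],
    [0, -0.05, 0, 0, 1],
    [0, -0.05, 0, 0, 1],
    [0, -0.05, 0, 0, 1],
    [0, 0, 0, 0, 1],
  ],
)

```text
clock: 33.62
tool_pos: [0.5069, 0.319, 0.2349]
ee_rot: [3.141, 0.001, 0.118]
contact_force: [-0.0, -0.1, 0.0]
width: 0.0856
```

Run:
```python
from reg import *
o=observe();print(o["clock"],o["tool_pos"],o["ee_rot"],o["contact_force"])
im=look("s10");print(rise(im))
t=grab_frame("top");cv2.imwrite("pics/top10.png",t[:,:,::-1])
for m in masks_of("top","pan"):
    ys,xs=np.where(m["pixels"]); print(round(m["p"],2),m["at"],cv2.minAreaRect(np.c_[xs,ys].astype(np.float32)))
cv2.imwrite("pics/v8.png",np.hstack([cv2.resize(np.ascontiguousarray(t[120:260,300:460,::-1]),(480,420),interpolation=cv2.INTER_CUBIC),cv2.resize(np.ascontiguousarray(im[120:260,300:400,::-1].astype(np.uint8)),(300,420),interpolation=cv2.INTER_CUBIC)]))
```

```text
33.625 [0.50685075 0.31902172 0.23486419] [3.14139872e+00 1.17474826e-03 1.18418970e-01] [-0.01862349 -0.06251616  0.02737564]
{'tip': (-0.372, 0.036), 'mid': (-0.233, 0.034), 'tip_lo': (-0.112, 0.167)}
0.75 [119.1, 277.1] ((275.3731689453125, 119.25853729248047), (37.97820281982422, 55.95487976074219), 57.09476089477539)
0.71 [269.2, 308.6] ((312.441162109375, 273.2353210449219), (44.76112747192383, 6.002450466156006), 59.03623962402344)
0.66 [268.5, 446.9] ((449.3009033203125, 268.31903076171875), (41.23484420776367, 60.876888275146484), 42.27368927001953)
0.64 [188.4, 373.0] ((373.78192138671875, 188.76031494140625), (64.95561218261719, 40.926822662353516), 81.38435363769531)
```

View pics/v8.png

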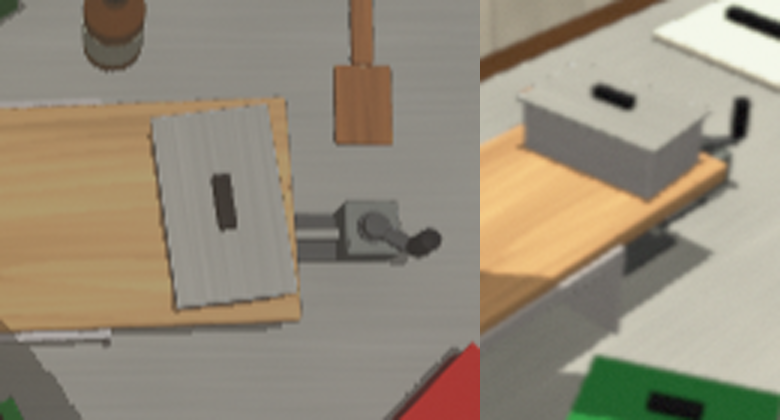

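Run:
```python
from h import *
c=lambda x,y:(x/3+300,y/3+120)
print("grip",ray("top",*c(225,202),.203)[:2])
q=np.array([ray("top",*c(*p),.189)[:2] for p in((153,118),(268,104),(298,294),(175,309))]);print("lid",q.mean(0))
print("hub",ray("top",*c(372,226),.074)[:2]); print("box",np.mean([ray("top",*c(*p),.058)[:2] for p in((343,201),(397,201),(400,258),(341,257))],0))
print("axle centre", [ray("top",*c(*p),.05)[:2] for p in((318,229),)])
```

```text
grip [ 0.54941828 -0.01723236]
lid [ 0.54999097 -0.0175017 ]
hub [ 0.55134376 -0.17977555]
box [ 0.55127324 -0.182042  ]
axle centre [array([ 0.55358109, -0.13108659])]
```

The pan's centre is at (0.550, −0.017), about 5 mm from the platform's estimated centre. The board is near level and the arm is clear, so I hand in.

```bash
python3 -c "
from h import *
print(hand_in())"
```

```text
the job is handed in; nothing more can be done
None
```

The job is handed in, at about 34 s of the 61 s allowed. `hand_in()` reports no verdict, so success rests on the checks below.

**What I did**
- I turned the crank clockwise about 14.2 rad in four strokes, with the open fingers around the knob, until the side camera showed the board's free end start to rise.
- I pushed the pan squarely along the board with the open jaws at 6–8 N.
- I then withdrew the arm clear of everything.

**Last checks**
- **Pan:** its centre is at (0.550, −0.017). The platform's centre, worked out from the gearbox position, is about (0.547, −0.022), so the two are about 5 mm apart against the 40 mm allowed.
- **Board:** the free end is raised by about 0.37–0.45 px in the side view, or 1.3–1.7 mm against the 6 mm allowed. The platform's contact with the board is inferred from this rise, because the platform itself is hidden from both cameras.
- **Arm:** the wrist force reads near 0.
- **Bystanders:** the bottle and the paddle stood where they were. The bowl was outside the last picture, but looked unmoved in the one before.

**What disagreed:** the fit on the board's lower edge read smaller shifts with large scatter, because shadows changed there. I relied on the upper edge instead.

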